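# Seat the airbrush stencil on its spray jig

## Robot

A 6-joint arm with a two-finger parallel gripper is mounted at the origin on the work surface. World frame = base frame: x ahead of the robot, y to its left, z up, the work surface at z = 0. Lengths are in m, angles in rad, forces in N, time in s.
With the tool pointing down it reaches from about 0.35 to 0.975 m from the base axis. Payload 4.9 kg.
Tool frame: the origin (TCP) lies midway between the tips of the shut fingers; the grasp point (between the pads) lies 19 mm behind it; z points along the fingers, y is the line along which they close (so a half turn about z gives the same grasp; the last joint's range is limited). The gripper opens to 85 mm and grips with 20 to 120 N. Pads are 22 mm wide; open, the fingers measure 114 mm over their backs; the gripper's body (76 mm by 85 mm) begins 54 mm behind the grasp point. The pads swing forward as they close: fully open they stand 13 mm farther back than shut.
Start: joints at [-1.455, 0.053, 1.613, -0, 1.476, -0.119], TCP at [0.145, -0.608, 0.231] pointing down, gripper open.
Joint ranges: [-3.01, 3.01], [-1.01, 2.22], [0.06, 2.58], [-1.02, 4.17], [0.09, 2.62], [-3.14, 3.14]. Speed limits (rad/s): [2.57, 2.57, 3.14, 3.14, 3.14, 3.14].

## Interface

Orientations are given as a unit quaternion [w, x, y, z].
In Python, from plant import * gives the robot as it stands.
- The arm moves only by the tool jog_arm, never from a script. Its argument "targets" is a list of rows, each a list of 3 entries, a list of its own where there are three numbers: the shift along the tool's x, y, z in units of 25 mm (1.0 is 25 mm), then the turn, a rotation vector about the tool's x, y, z in units of 8 degrees (1.0 is 8 degrees), then the opening in per cent of the stroke, from 0 (shut) to 100 (fully open). A call has 1 to 8 rows; each row is the pose to reach, as a shift and turn from the pose commanded when the call began, along the tool's axes at that moment; what a row does not reach only later rows make up. A row lasts 1/8 s, in which the tool goes at most 62.5 mm and 10.7 degrees, less where a joint would pass 70% of its speed; a pose out of reach is approached as far as the arm can. A call with a gripper value outside its range is refused whole. The fingers move at their own pace and stop on an object; the grip force is fixed at half the most. Time passes only in rows, so rows that repeat a pose let the fingers close. It gives the time, the measured TCP pose, the force, the opening and the grip force at its end, in the units of the state.
- state(): the state, without advancing time (a new reading comes with each control period).
- grab_frame(name): name is "scene" or "top" or "wrist"; returns (picture, depth): 384x512x3 uint8, red, green, blue; 384x512 float32, m along the optical axis (not along the pixel's ray), 0 where there is no reading.
- camera_params(name): a dict with "fovy" (degrees; the focal length in pixels is half the picture's height over the tangent of half this angle, whatever the lens; pixels are square), "cx", "cy" (the principal point, pixels), "rvec" (rotation vector, rad) and "tvec" (3), from world to camera coordinates, as OpenCV has them; the wrist camera has in their place "hand_eye" (4x4, takes a point from camera to tool coordinates, whose origin is the TCP and whose axes are the flange's). Camera axes: x right, y down, z forward; pixel columns grow to the right and rows downward; lengths in m; the calibration is good to about 2 mm. A picture is of the moment at which its call begins: read the wrist's pose just before it. camera_params takes no time and is no camera call.
- job_done(): hands the job in; it is judged then, once.
The state is a dict: "time": time; "joint_pos": joint angles; "joint_vel": joint speeds; "joint_efforts": joint torques, N m; "tool_pos": TCP position; "tool_rot": TCP orientation; "contact_force": force on the tool from outside, world axes, zero at the start; "ft_torque": the same for the moment, N m; "gripper_width": opening from 0.0 (shut) to 1.0 (fully open); "grasp_force": force on a finger pad.
Only numpy, scipy, OpenCV 4.12 (cv2) and the standard library are available. Lean on these libraries where they do the work, as an engineer would, in place of code of your own. Each camera call takes 0.05 s, during which the arm holds its last target. There are 200 camera calls.

## Task

Mount the steel stencil that has the open square collar and the slotted arm on the round spray jig: pick it up by its collar and lower it so that the collar goes over the central spindle while the arm's slot goes over the locating pin. Keep hold of it until it is down on the jig, then let go, leaving it lying flat and fully home. Leave the other stencil, the one with the solid round knob, where it is.

Things in the scene. Friction and masses are not known exactly. Their poses are not given: they have to be found in the camera images.
- stencil_mid (a point): Loose steel stencil, 0.35 kg, lying flat: 5 mm thick disc, ring lobes to 75 mm from centre, a flat arm 42 mm wide to 103 mm along +x. Central upright square collar: 46 x 46 mm outside, 30 x 30 mm through bore, 45 mm tall from the underside. Point: collar centre, 22.5 mm above the underside. z up; x, y square to collar faces. Slot in arm: 36 mm along x, 22 mm wide, centred 75 mm along +x.
- spindle_foot (a point): Spindle of the spray jig, a fixed round turntable 200 mm across, 20 mm thick, pale green top. Steel shaft 16 mm in diameter, tapered nose, 44 mm tall above the top face, at its centre. Point: foot of the spindle, on the jig's top face. z up; x points towards the locating pin.
- pin_foot (a point): Locating pin of the jig: steel, 10 mm in diameter, tapered nose, 38 mm tall above the jig's top face, 75 mm from the spindle. Point: its foot, on the top face; axes as the spindle's.
- closed_stencil_mid (a point): The other stencil, not to be used: bare steel, loose, a 92 mm disc 5 mm thick with eight small rings and no arm, with a solid round knob 40 mm in diameter, 45 mm tall from the underside. The point is the knob's centre, 22.5 mm above the underside.
Things that resemble listed ones, but are neither listed nor needed, are in the scene too. What is shaped like the part that bears spindle_foot but purple is not meant.

How it is judged:
By the outcome, as a careful person would: the job done as asked, in the order asked, and still so for the second after the job is handed in, with the robot touching nothing.
It also fails if it takes over 37 s, if anything falls off the work surface, if the arm or the gripper's body presses on something with over 40 N, if the wrist force passes 120 N, or if a joint passes its speed limit or range.

## Working session

There is one attempt and no reset: what is moved stays moved. The work goes in short steps, Python scripts to look and compute and a tool call to move; the robot and the scene stay as the last step left them, time stands still between calls to the robot, and variables do not carry over. Pictures are saved under pics/ and viewed, at most 10 in all, crops included, and the job is handed in when it is done.

Besides the shell and the picture viewer there is one more tool, called after "Emit:" by a JSON object that holds its "fn" and its "kwargs", one argument or row to a line. jog_arm: Moves the arm, as the interface text tells. Its arguments: {"type":"object","properties":{"targets":{"type":"array"}},"required":["targets"]}

```bash
mkdir -p pics; ls
cat > h.py <<'E'
from plant import *
import numpy as np, cv2
from scipy.spatial.transform import Rotation as R
def cam(name, s=None):
    p=camera_params(name); f=192/np.tan(np.radians(p["fovy"])/2)
    K=np.array([[f,0,p["cx"]],[0,f,p["cy"]],[0,0,1]])
    if "hand_eye" in p:
        T=np.eye(4); q=s["tool_rot"]; T[:3,:3]=R.from_quat([q[1],q[2],q[3],q[0]]).as_matrix(); T[:3,3]=s["tool_pos"]
        C=T@np.array(p["hand_eye"])
    else:
        W=np.eye(4); W[:3,:3]=cv2.Rodrigues(np.array(p["rvec"],float))[0]; W[:3,3]=np.ravel(p["tvec"]); C=np.linalg.inv(W)
    return K,C
def cloud(d,K,C):
    v,u=np.mgrid[:d.shape[0],:d.shape[1]]
    P=np.stack([(u-K[0,2])/K[0,0]*d,(v-K[1,2])/K[1,1]*d,d],-1)
    return P@C[:3,:3].T+C[:3,3]
def ray(u,v,z,K,C):
    r=C[:3,:3]@np.linalg.inv(K)@[u,v,1]; return C[:3,3]+r*(z-C[2,3])/r[2]
E
python3 - <<'E'
from h import *
s=state(); print(s)
for n in("top","scene"):
    im,d=grab_frame(n); np.savez(f"{n}.npz",im=im,d=d); cv2.imwrite(f"pics/{n}0.png",cv2.cvtColor(im,cv2.COLOR_RGB2BGR))
    print(n,camera_params(n))
print(camera_params("wrist"))
E
```

```text
pics
{'time': 0.0, 'joint_pos': array([-1.45500908e+00,  5.33571971e-02,  1.61431748e+00,  3.27039569e-06,
        1.47597804e+00, -1.19023959e-01]), 'joint_vel': array([-0.00051702, -0.00038066,  0.00123807, -0.00146139,  0.0001825 ,
       -0.00078979]), 'joint_efforts': array([ 3.41464411e-04, -3.93683374e+01, -3.70175314e+01, -4.83880319e-05,
        7.17724470e-03, -1.06565658e-06]), 'tool_pos': array([ 0.1453259 , -0.6072249 ,  0.23004877]), 'tool_rot': array([-1.03002648e-03,  9.93115367e-01,  1.17135851e-01,  3.29464469e-06]), 'contact_force': array([0.002108  , 0.18690827, 0.02261631]), 'ft_torque': array([-0.05116982, -0.03988531,  0.04983401]), 'grasp_force': 0.0, 'gripper_width': 1.0026021333829114}
top {'fovy': 49.9075306258839, 'cx': 257.4669810255339, 'cy': 189.46312051484927, 'rvec': array([ 2.15329961, -2.12768541,  0.14288858]), 'tvec': array([-0.04947613,  0.51950665,  1.22577153])}
scene {'fovy': 42.88243026752264, 'cx': 254.06788525136756, 'cy': 186.00422930301335, 'rvec': array([ 1.5920562 ,  1.6703519 , -0.89148732]), 'tvec': array([ 0.08072386, -0.23400985,  1.63549921])}
{'fovy': 69.51129678911926, 'cx': 255.6878192103831, 'cy': 191.21405343099883, 'hand_eye': array([[-4.74960028e-04, -9.51957598e-01, -3.06229500e-01,
         7.89093009e-02],
       [ 9.99999676e-01, -6.51248487e-04,  4.73504583e-04,
        -3.32392148e-04],
       [-6.50187784e-04, -3.06229176e-01,  9.51957598e-01,
        -1.43136048e-01],
       [ 0.00000000e+00,  0.00000000e+00,  0.00000000e+00,
         1.00000000e+00]])}
```

View pics/top0.png

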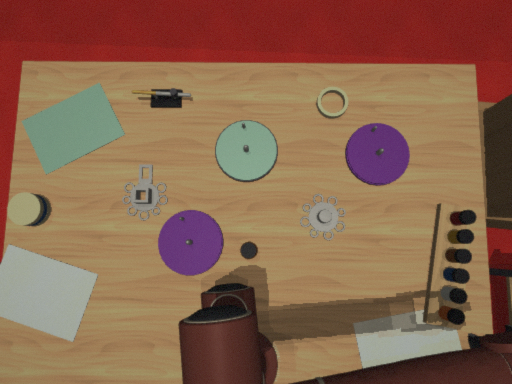

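View pics/scene0.png

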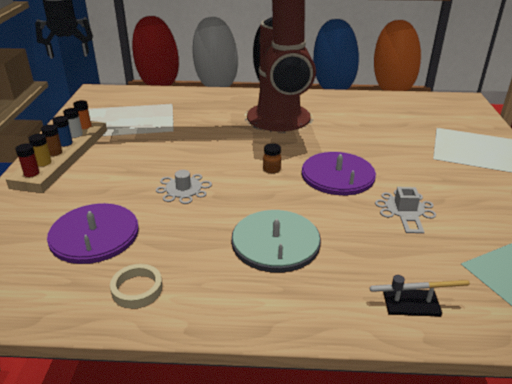

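The top view shows the collar stencil at about (143,197) with its arm pointing up to (147,172). The green jig is at (246,150) with its pin at (243,126). The knob stencil is at (323,216), and the two purple jigs are decoys.

Run:
```python
from h import *
z=np.load("top.npz"); im,d=z["im"],z["d"]; K,C=cam("top")
P=cloud(d,K,C)
hsv=cv2.cvtColor(im,cv2.COLOR_RGB2HSV)
# jig disc
m=((hsv[...,0]>55)&(hsv[...,0]<100)&(hsv[...,1]>40)&(hsv[...,2]>90)).astype(np.uint8)
m[:,:205]=0;m[:,290:]=0;m[:100]=0;m[195:]=0
m=cv2.morphologyEx(m,cv2.MORPH_OPEN,np.ones((3,3)))
c=max(cv2.findContours(m,0,2)[0],key=cv2.contourArea); e=cv2.fitEllipse(cv2.convexHull(c))
print("jig",e,ray(*e[0],0.02,K,C),"depth z",np.median(P[140:160,260:270,2]))
# shaft tops by depth
for nm,(a,b,c0,c1),zl in(("spin",(140,160,235,258),.045),("pin",(118,135,233,253),.04),("collar",(182,212,125,165),.03),("arm",(155,185,130,165),.003),("knob",(200,235,305,345),.03)):
    Q=P[a:b,c0:c1].reshape(-1,3); Q=Q[(Q[:,2]>zl)&(Q[:,2]<.09)]
    print(nm,len(Q),Q.mean(0) if len(Q) else "",Q.min(0) if len(Q) else "",Q.max(0) if len(Q) else "")
# collar rect
Q=P[...,2]; mm=((Q>.03)&(Q<.06)).astype(np.uint8); mm[:182]=0;mm[212:]=0;mm[:,:125]=0;mm[:,165:]=0
pts=P[mm>0][:,:2]; print("rect",cv2.minAreaRect((pts*1000).astype(np.float32)))
g=(hsv[...,1]<60).astype(np.uint8); 
def crop(i,a,b,c,e): return cv2.resize(i[a:b,c:e],None,fx=6,fy=6,interpolation=cv2.INTER_CUBIC)
cv2.imwrite("pics/crop.png",cv2.cvtColor(np.hstack([crop(im,155,225,115,175),crop(im,115,185,215,280)]),cv2.COLOR_RGB2BGR))
```

```text
jig ((245.9076690673828, 150.10345458984375), (58.85485076904297, 60.22627258300781), 82.51105499267578) [ 0.64749133 -0.0050242   0.02      ] depth z 0.020728541794605482
spin 25 [ 0.64710178 -0.00554963  0.0576885 ] [ 0.64072223 -0.01271028  0.04641433] [0.65470209 0.00272688 0.06667804]
pin 12 [0.72098306 0.00400306 0.05162727] [7.17226781e-01 6.08964393e-04 4.16429108e-02] [0.72639837 0.00754646 0.06152051]
collar 173 [0.49836397 0.3125267  0.04301619] [0.4760371  0.28985679 0.03024578] [0.52160723 0.33784293 0.05049463]
arm 293 [0.57509493 0.30882473 0.00524654] [0.5371647  0.25213058 0.00300009] [0.6327876  0.36525778 0.01236124]
knob 140 [ 0.44132226 -0.24635648  0.0451702 ] [ 0.42269697 -0.26549933  0.03044561] [ 0.45894286 -0.22715794  0.05096228]
rect ((498.6065979003906, 313.7107849121094), (45.346126556396484, 47.997413635253906), 0.8356263637542725)
```

View pics/crop.png

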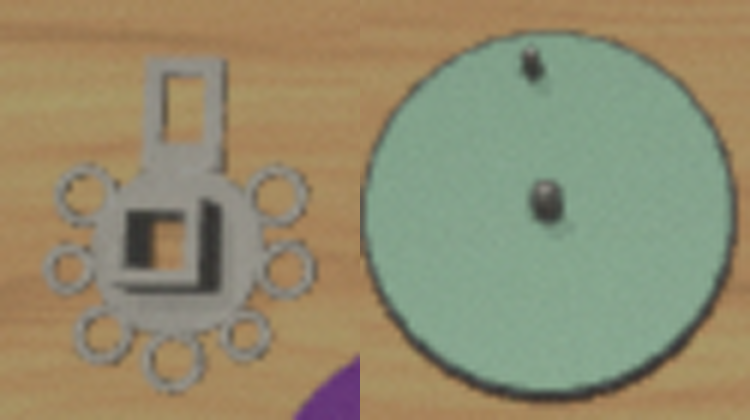

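The crop shows the collar's square faces close to the world axes and the arm pointing along about +x. The jig's pin is up and slightly left of the spindle. I'll go above the stencil by way of a point out in front of the robot.

Emit:
{"fn": "jog_arm", "kwargs": {
  "targets": [
    [[17.6,-12.5,0],[0,0,1.6],100],
    [[17.6,-12.5,0],[0,0,1.6],100],
    [[17.6,-12.5,0],[0,0,1.6],100],
    [[17.6,-12.5,0],[0,0,1.6],100],
    [[17.6,-12.5,0],[0,0,1.6],100],
    [[17.6,-12.5,0],[0,0,1.6],100],
    [[17.6,-12.5,0],[0,0,1.6],100],
    [[17.6,-12.5,0],[0,0,1.6],100]
  ]
}}

```text
time: 1.1
tool_pos: [0.4754, -0.2295, 0.231]
tool_rot: [0.0, 1.0, 0.006, -0.0]
contact_force: [1.9, -0.3, 0.2]
gripper_width: 1.005
grasp_force: 0.0
```

```bash
cat >> h.py <<'E'
def move(tgt,yaw):
    "shift/turn units from the measured pose to world TCP tgt, tool pointing down with x at yaw (deg)"
    s=state(); q=s["tool_rot"]; M=R.from_quat([q[1],q[2],q[3],q[0]])
    y=np.radians(yaw); G=R.from_matrix(np.array([[np.cos(y),np.sin(y),0],[np.sin(y),-np.cos(y),0],[0,0,-1]]))
    print("t",round(s["time"],2),"pos",s["tool_pos"].round(4),"units",(M.inv().apply(np.array(tgt)-s["tool_pos"])/.025).round(2),np.degrees((M.inv()*G).as_rotvec()).round(2)/8, "F",s["contact_force"].round(1),"w",round(s["gripper_width"],3))
E
python3 -c "
from h import *
move([.4985,.3125,.17],1)"
```

```text
t 1.1 pos [ 0.4754 -0.2295  0.231 ] units [  1.17 -21.67   2.44] [ 0.       0.      -0.04375] F [ 1.9 -0.3  0.2] w 1.005
```

Emit:
{"fn": "jog_arm", "kwargs": {
  "targets": [
    [[1.2,-21.7,2.4],[0,0,0],100],
    [[1.2,-21.7,2.4],[0,0,0],100],
    [[1.2,-21.7,2.4],[0,0,0],100],
    [[1.2,-21.7,2.4],[0,0,0],100],
    [[1.2,-21.7,2.4],[0,0,0],100],
    [[1.2,-21.7,2.4],[0,0,0],100],
    [[1.2,-21.7,2.4],[0,0,0],100],
    [[1.2,-21.7,2.4],[0,0,0],100]
  ]
}}

```text
time: 2.1
tool_pos: [0.4958, 0.2671, 0.1759]
tool_rot: [0.0, 1.0, 0.006, -0.0]
contact_force: [0.4, -0.3, 0.9]
gripper_width: 0.996
grasp_force: 0.0
```

```bash
python3 -c "
from h import *
move([.4985,.3125,.17],1)"
```

```text
t 2.1 pos [0.4958 0.2671 0.1759] units [ 0.13 -1.81  0.24] [ 0.0025   0.      -0.04125] F [ 0.4 -0.3  0.9] w 0.996
```

Emit:
{"fn": "jog_arm", "kwargs": {
  "targets": [
    [[0.1,-1.8,0.2],[0,0,0],100],
    [[0.1,-1.8,0.2],[0,0,0],100],
    [[0.1,-1.8,0.2],[0,0,0],100]
  ]
}}

```text
time: 2.48
tool_pos: [0.498, 0.3097, 0.1709]
tool_rot: [0.0, 1.0, 0.006, -0.0]
contact_force: [0.4, 0.3, -0.3]
gripper_width: 1.002
grasp_force: 0.0
```

Run:
```python
from h import *
s=state(); im,d=grab_frame("wrist"); np.savez("w1.npz",im=im,d=d,p=s["tool_pos"],q=s["tool_rot"])
cv2.imwrite("pics/w1.png",cv2.cvtColor(im,cv2.COLOR_RGB2BGR))
K,C=cam("wrist",s); P=cloud(d,K,C)
m=(P[...,2]>.040)&(P[...,2]<.055)&(abs(P[...,0]-.4985)<.04)&(abs(P[...,1]-.3125)<.04)
Q=P[m]; print(s["tool_pos"],len(Q),np.median(Q[:,2]),cv2.minAreaRect((Q[:,:2]*1000).astype(np.float32)))
m=(P[...,2]>.0025)&(P[...,2]<.015)&(abs(P[...,1]-.3125)<.03)&(P[...,0]>.575)&(P[...,0]<.62)
Q=P[m]; print(len(Q),np.median(Q[:,2]) if len(Q) else 0,cv2.minAreaRect((Q[:,:2]*1000).astype(np.float32)))
```

```text
[0.4979793  0.30965975 0.1708947 ] 1269 0.04560244131374103 ((498.06390380859375, 315.5353698730469), (46.39338684082031, 46.04920196533203), 0.4760127067565918)
737 0.005554229413474887 ((595.3798217773438, 312.2728271484375), (59.45212936401367, 40.34215545654297), 89.08842468261719)
```

View pics/w1.png

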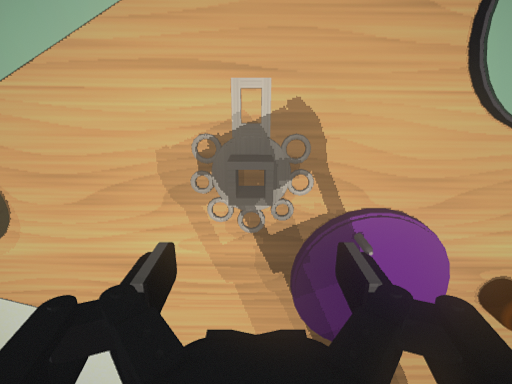

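The wrist view shows the collar centred at about column 252, row 178, aligned with the tool, and the fingers have clear space around it. I'll descend and grip.

Emit:
{"fn": "jog_arm", "kwargs": {
  "targets": [
    [[0,-0.17,2],[0,0,0],100],
    [[0,-0.17,4],[0,0,0],100],
    [[0,-0.17,5.5],[0,0,0],100],
    [[0,-0.17,6.2],[0,0,0],100],
    [[0,-0.17,6.5],[0,0,0],100],
    [[0,-0.17,6.5],[0,0,0],100]
  ]
}}

```text
time: 3.28
tool_pos: [0.4991, 0.3144, 0.01]
tool_rot: [-0.0, 1.0, 0.005, 0.001]
contact_force: [0.9, 1.0, -0.2]
gripper_width: 1.002
grasp_force: 0.0
```

Emit:
{"fn": "jog_arm", "kwargs": {
  "targets": [
    [[0,0,0],[0,0,0],0],
    [[0,0,0],[0,0,0],0],
    [[0,0,0],[0,0,0],0],
    [[0,0,0],[0,0,0],0],
    [[0,0,0],[0,0,0],0],
    [[0,0,0],[0,0,0],0]
  ]
}}

```text
time: 4.03
tool_pos: [0.4992, 0.3151, 0.0104]
tool_rot: [-0.001, 1.0, 0.006, 0.001]
contact_force: [0.1, 0.5, 5.6]
gripper_width: 0.527
grasp_force: 64.5
```

Gripped: the opening and pad force match the 46 mm collar. I'll lift and carry it to a lookout beside the jig.

Emit:
{"fn": "jog_arm", "kwargs": {
  "targets": [
    [[0,0,-1],[0,0,0],0],
    [[0,0,-2.5],[0,0,0],0],
    [[0,0,-4.5],[0,0,0],0],
    [[1,1.5,-6],[0,0,0],0],
    [[2.5,3,-6],[0,0,0],0],
    [[4,4.5,-6],[0,0,0],0],
    [[4.5,5.5,-6],[0,0,0],0],
    [[4.5,5.5,-6],[0,0,0],0]
  ]
}}

```text
time: 5.03
tool_pos: [0.612, 0.176, 0.1567]
tool_rot: [0.001, 1.0, 0.004, -0.002]
contact_force: [-0.3, 0.7, -4.2]
gripper_width: 0.53
grasp_force: 63.4
```

Run:
```python
from h import *
s=state(); im,d=grab_frame("wrist"); np.savez("w2.npz",im=im,d=d)
cv2.imwrite("pics/w2.png",cv2.cvtColor(im,cv2.COLOR_RGB2BGR))
K,C=cam("wrist",s); P=cloud(d,K,C)
for n,c,zl in(("spin",(.6473,-.0052),.05),("pin",(.721,.0042),.04)):
    m=(P[...,2]>zl)&(P[...,2]<.075)&(np.hypot(P[...,0]-c[0],P[...,1]-c[1])<.02)
    print(n,m.sum(),P[m].mean(0) if m.any() else "",np.argwhere(m).mean(0))
move([.6473,-.0052,.12],7.4)
```

```text
spin 329 [6.48796650e-01 6.35259276e-04 5.85620724e-02] [153.67781155 455.93009119]
pin 252 [0.72191176 0.008953   0.05085224] [ 63.67063492 460.02380952]
t 5.08 pos [0.6113 0.1772 0.1568] units [1.37 7.31 1.47] [ 0.      0.0275 -0.855 ] F [-0.2  0.3 -4.6] w 0.529
```

View pics/w2.png

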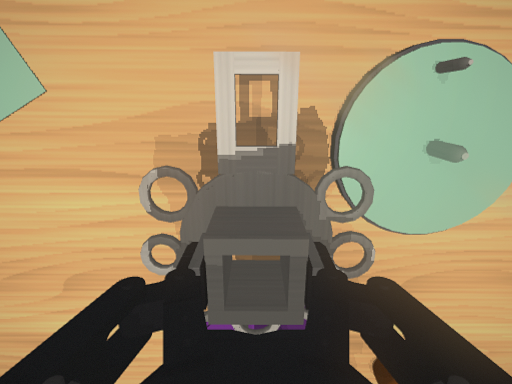

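The stencil is held square. The jig is at the upper right, with its spindle around (445,150) and pin around (455,64), so the spindle is near (0.648, -0.004) and the pin direction about 7.3°. I'll move to hover above it.

Emit:
{"fn": "jog_arm", "kwargs": {
  "targets": [
    [[0.4,2,0.4],[0,0,-0.3],0],
    [[0.9,4,0.8],[0,0,-0.6],0],
    [[1.2,5.8,1.2],[0,0,-0.85],0],
    [[1.4,6.9,1.5],[0,0,-0.85],0],
    [[1.4,7.25,1.5],[0,0,-0.85],0],
    [[1.4,7.25,1.5],[0,0,-0.85],0],
    [[1.4,7.25,1.5],[0,0,-0.85],0]
  ]
}}

```text
time: 5.95
tool_pos: [0.6492, -0.0012, 0.1217]
tool_rot: [-0.0, 0.998, 0.066, 0.0]
contact_force: [-0.6, -0.2, -3.8]
gripper_width: 0.529
grasp_force: 63.7
```

Run:
```python
from h import *
move([.648,-.004,.0295],7.3)
im,d=grab_frame("wrist")
c=cv2.cvtColor(im,cv2.COLOR_RGB2BGR)
t,_=grab_frame("scene"); t=cv2.resize(cv2.cvtColor(t,cv2.COLOR_RGB2BGR)[150:290,200:350],None,fx=2.74,fy=2.74)[:384]
a=c; cv2.imwrite("pics/w3.png",np.hstack([a[:,110:470],cv2.resize(t,(411,384))]))
```

```text
t 5.95 pos [ 0.6492 -0.0012  0.1217] units [-0.07  0.11  3.69] [-0.00375 -0.0025   0.03125] F [-0.6 -0.2 -3.8] w 0.529
```

View pics/w3.png

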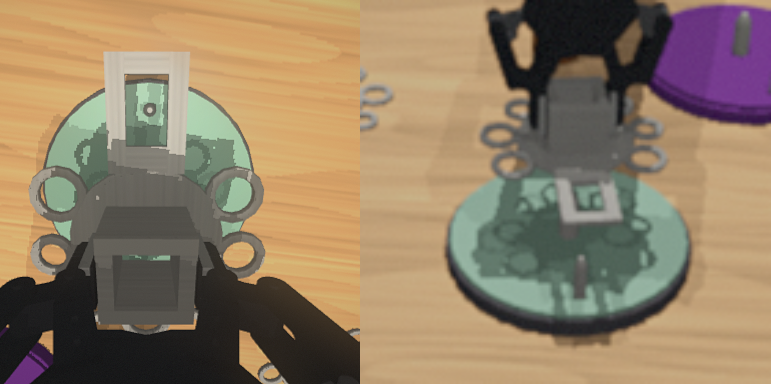

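Through the slot the pin shows at about (150,110), against a slot centre column of about 147. That means a shift of roughly 2 to 3 mm along tool +y, which agrees with the computed correction. I'll lower it in stages.

Emit:
{"fn": "jog_arm", "kwargs": {
  "targets": [
    [[-0.05,0.1,0.6],[0,0,0],0],
    [[-0.05,0.1,1.2],[0,0,0],0],
    [[-0.05,0.1,1.8],[0,0,0],0],
    [[-0.05,0.1,2.4],[0,0,0],0],
    [[-0.05,0.1,2.9],[0,0,0],0],
    [[-0.05,0.1,3.3],[0,0,0],0],
    [[-0.05,0.1,3.4],[0,0,0],0],
    [[-0.05,0.1,3.4],[0,0,0],0]
  ]
}}

```text
time: 7.05
tool_pos: [0.6487, -0.0054, 0.0366]
tool_rot: [0.0, 0.998, 0.065, 0.0]
contact_force: [-0.0, 0.9, -3.5]
gripper_width: 0.53
grasp_force: 63.7
```

```bash
python3 -c "
from h import *
move([.648,-.004,.030],7.3)"
```

```text
t 7.05 pos [ 0.6487 -0.0054  0.0366] units [-0.02 -0.06  0.26] [ 0.      -0.0025   0.01875] F [-0.   0.9 -3.5] w 0.53
```

No contact so far, and the only force is the stencil's own weight. I'll continue down gently.

Emit:
{"fn": "jog_arm", "kwargs": {
  "targets": [
    [[0,0,0.1],[0,0,0],0],
    [[0,0,0.18],[0,0,0],0],
    [[0,0,0.24],[0,0,0],0],
    [[0,0,0.24],[0,0,0],0]
  ]
}}

```text
time: 7.55
tool_pos: [0.6486, -0.0053, 0.0306]
tool_rot: [0.0, 0.998, 0.065, 0.0]
contact_force: [-0.6, 0.4, -3.7]
gripper_width: 0.529
grasp_force: 63.6
```

Emit:
{"fn": "jog_arm", "kwargs": {
  "targets": [
    [[0,0,0.04],[0,0,0],0],
    [[0,0,0.06],[0,0,0],0],
    [[0,0,0.06],[0,0,0],0]
  ]
}}

```text
time: 7.92
tool_pos: [0.6487, -0.0054, 0.0304]
tool_rot: [-0.0, 0.998, 0.065, 0.0]
contact_force: [-4.6, -0.8, 6.3]
gripper_width: 0.526
grasp_force: 65.0
```

The force rose by about 10 N at the expected height, so it is seated. I'll release and then rise.

Emit:
{"fn": "jog_arm", "kwargs": {
  "targets": [
    [[0,0,-0.03],[0,0,0],100],
    [[0,0,-0.03],[0,0,0],100],
    [[0,0,-0.03],[0,0,0],100],
    [[0,0,-0.03],[0,0,0],100],
    [[0,0,-0.03],[0,0,0],100],
    [[0,0,-0.03],[0,0,0],100]
  ]
}}

```text
time: 8.68
tool_pos: [0.6484, -0.0053, 0.0296]
tool_rot: [0.0, 0.998, 0.065, 0.0]
contact_force: [-0.5, -0.1, 0.9]
gripper_width: 1.001
grasp_force: 0.0
```

Emit:
{"fn": "jog_arm", "kwargs": {
  "targets": [
    [[0,0,-0.5],[0,0,0],100],
    [[0,0,-1.5],[0,0,0],100],
    [[0,0,-3],[0,0,0],100],
    [[0,0,-4.5],[0,0,0],100],
    [[0,0,-6],[0,0,0],100],
    [[0,0,-6],[0,0,0],100]
  ]
}}

```text
time: 9.43
tool_pos: [0.6512, -0.0056, 0.1858]
tool_rot: [0.001, 0.998, 0.065, 0.005]
contact_force: [0.0, 0.8, 0.1]
gripper_width: 1.001
grasp_force: 0.0
```

Run:
```python
from h import *
s=state(); im,d=grab_frame("wrist"); K,C=cam("wrist",s); P=cloud(d,K,C); print(s["time"],s["gripper_width"],s["contact_force"].round(1))
m=(P[...,2]>.058)&(P[...,2]<.07)&(np.hypot(P[...,0]-.648,P[...,1]+.005)<.04); print("collar top z",np.median(P[m][:,2]),P[m].mean(0))
q=(P[...,2]>.022)&(P[...,2]<.032)&(np.hypot(P[...,0]-.648,P[...,1]+.005)<.11)
A=np.c_[P[q][:,:2],np.ones(q.sum())]; print("plate tilt",np.linalg.lstsq(A,P[q][:,2],rcond=None)[0][:2],"z",np.median(P[q][:,2]))
t,_=grab_frame("scene"); t=cv2.resize(t[150:290,200:350],(411,384))
cv2.imwrite("pics/w4.png",cv2.cvtColor(np.hstack([im[:,110:470],t]),cv2.COLOR_RGB2BGR))
```

```text
9.425 1.0013249461044638 [0.  0.8 0.1]
collar top z 0.06553740697667704 [ 0.64905586 -0.00474154  0.06492401]
plate tilt [ 0.00278601 -0.00081924] z 0.025518887133053197
```

View pics/w4.png

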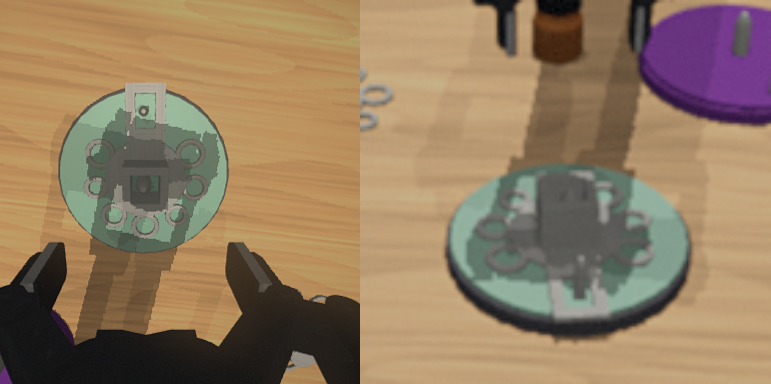

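The stencil lies flat and fully home: the plate top is at 25.5 mm and the collar top at 65.5 mm. The spindle shows inside the collar at (146,184) and the pin inside the slot at (144,111).

```bash
python3 -c "
from h import *
print(job_done())"
```

```text
the job is handed in; nothing more can be done
None
```

The collared stencil lies flat and fully home on the green jig, with the spindle in its collar and the pin in its slot. The gripper is clear, the knob stencil was left alone, and the job was handed in at about 9.5 s.

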